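# Take the grille cover off a solder fume filter

### The job

The filter in the white fume unit on the bench is due for a change. Take the yellow-handled clip lifter out of its red holder, find the push rivet that floats in the cover's slot, slip the fork under its red pin's head and pry the pin up until the rivet lets go, then stand the lifter back in its holder. Then lift the black grille cover out by its grey rib and set it down flat, right way up, on the bare bench beside the unit, without shifting the things standing around.

Things in the scene. Friction and masses are not known exactly. Their poses are not given: they have to be found in the camera images.
- filter_unit: White box 168 (x) x 200 (y) x 64 (z) mm, fixed to the bench; origin in the middle of its underside, z up, front with dial and red switch towards -x. Its top is open (132 x 162 mm) and the cover sits in it. A bridge across the opening has a slot that the rivet's shank passes through; the cover drops 16 mm deep with 2 mm of play on each side.
- cover: Black grille cover, 140 (x) x 178 (y) mm: 4 mm flange, skirt 16 mm deep below it, 0.24 kg, held in the unit by the rivet. Origin in the middle of the flange's underside (64 mm above the unit's underside when seated, 16 mm above the bench when it lies flat on its skirt), z up, axes parallel to the unit's when seated. Level on top all over, grille bars included, save for rivet and rib.
- cover_rib (a point): Middle of the top edge of the cover's grey pull rib, which is 60 mm long (along the cover's x), 12 mm thick (y) and 24 mm tall; it stands at y = +66 mm in the cover's frame.
- clip_lifter: Clip lifter, 150 mm tall, 0.09 kg, upright on its foot in the holder; origin on the sole under the shank's axis, z up. Yellow handle 22 (x) x 20 (y) mm from z = 62 to 150 mm, steel shank 7 x 15 mm below, flat steel foot 19 mm wide from x = -10 (heel) to +34 mm (tip), 4 mm thick, at the last 15 mm a 3 mm thick fork with a notch 10 mm wide and 14 mm deep. Balanced: it stands by itself.
- fork_tip (a point): Underside of the fork's tip, 34 mm ahead (+x) of the clip lifter's origin. Rocking the lifter back on its heel by 15 to 20 degrees raises the tip by 11 to 15 mm.
- holder: Red printed holder fixed to the bench, base 96 (x) x 72 (y) mm; origin in the middle of its underside, z up. An upright sleeve, 52 (x) x 27 (y) mm inside, floor 5 mm up, with a flared mouth 54 mm up. The lifter stands in it with its axes parallel to the holder's and its origin at x = -12 mm, y = 0 in the holder's frame.
- tip_cleaner: Bystander: brass wool tip cleaner with blue base, 69 mm across, 68 mm tall, origin in the middle of its underside; stands beside the holder.
- meter: Bystander: yellow and black multimeter, 165 x 82 x 49 mm, lying behind the unit, origin in the middle of its underside.
- tin: Bystander: round white tin, 48 mm across, 22 mm tall, near the front edge to the left, origin in the middle of its underside.
- tape: Bystander: roll of amber tape, 46 mm across, 25 mm tall, near the front edge to the right, origin in the middle of its underside.
- rivet_pin (a joint): How far the push rivet's pin stands up, in m: 0 flush (two barbs below spread under the bridge and lock the cover), 0.008 fully up, at its stop (barbs drawn in, cover free; they let go at 0.006 to 0.0075). Stiff, about 10 N; stays where it is left. Red head 26 mm across, 4 mm thick, flush with the rim of the white collar round it; under it 5 mm of space above the flange's top, neck 7 mm thick.
- rivet_slot (a point): Middle of the slot in the cover's flange in which the rivet floats, at the flange's top (cover's x = y = 0, z = 4 mm). The rivet sits anywhere up to 12 mm to either side of it along the cover's y (x = 0): find it by sight or touch; shoving it takes about 9 N. Its collar is a ring 38 mm outside, 30 mm inside, 9 mm high, with one gap 26 mm wide that opens to the cover's -x side, for the fork.
Things that resemble listed ones, but are neither listed nor needed, are in the scene too. What is meant by the clip_lifter is not purple, and is the smaller of those in its own colour.

How it is judged (in metres and radians):
On the way, in this order (a step that is already met when the one before it is completed fails the run):
1. the rivet's pin is pried up at least 5.5 mm while the cover is still in the unit (value of joint rivet_pin above 0.0055 m and distance between cover and filter_unit below 0.08 m), for 0.2 s.
2. the lifter stands in its holder again, let go (horizontal distance between fork_tip and holder below 0.032 m and z of clip_lifter in the frame of holder below 0.01 m and angle between clip_lifter's own z axis and vertical below 0.17 rad and contact force between clip_lifter and the fingers below 0.1 N), for 0.2 s.
3. the cover is lifted clear of the unit (z of cover in the frame of filter_unit above 0.085 m), for 0.1 s.
At the end, for the whole second after the job is handed in: The rivet's pin stands up (more than 5 mm); the cover lies flat and still on the bench on its skirt, right way up (within 5 degrees), its middle more than 150 mm from the unit's middle; the lifter stands in the holder on its floor, upright within 10 degrees and at rest (value of joint rivet_pin above 0.005 m and height (world z) of cover between 0.012 and 0.02 m and angle between cover's own z axis and vertical below 0.08 rad and horizontal distance between cover and filter_unit above 0.15 m and linear speed of each of cover, clip_lifter below 0.01 m/s and horizontal distance between clip_lifter and holder below 0.022 m and z of clip_lifter in the frame of holder below 0.01 m and angle between clip_lifter's own z axis and vertical below 0.17 rad); the robot touches nothing.
It fails at once if a bystander (tip cleaner, multimeter, tin or tape roll) is shifted by more than 20 mm (distance of any of tip_cleaner, meter, tin, tape from where it was at the start of the episode above 0.02 m).
It also fails if it takes over 72 s, if anything falls off the work surface, if the arm or the gripper's body presses on something with over 40 N, if the wrist force passes 120 N, or if a joint passes its speed limit or range.

### The arm

A 7-joint arm with a two-finger parallel gripper is mounted at the origin on a cart in front of the work surface, level with it; the furniture and walls round the work are solid. World frame = base frame: x ahead of the robot, y to its left, z up, the work surface at z = 0. Lengths are in mm, angles in rad, forces in N, time in s.
With the tool pointing down it reaches from about 400 to 900 mm from the base axis. Payload 5.5 kg.
Tool frame: the origin (TCP) lies at the very end of the fingers, on their centre line; the grasp point (between the pads) lies 19 mm behind it; z points along the fingers, y is the line along which they close (so a half turn about z gives the same grasp; the last joint's range is limited). The gripper opens to 92 mm and grips with 3 to 60 N. Pads are 19 mm wide; open, the fingers measure 130 mm over their backs; the gripper's body (75 mm by 190 mm) begins 47 mm behind the grasp point.
Start: joints at [-0.873, 0.501, -0.427, 1.55, 0.221, 1.138, -0.21], TCP at [273.763, 589.537, 226.729] pointing down, gripper open.
Joint ranges: [-2.88, 2.88], [-0.31, 2.03], [-1.54, 1.56], [0.2, 2.42], [-1.41, 4.55], [0.19, 2.02], [-2.57, 2.57]. Speed limits (rad/s): [2.57, 2.57, 3.14, 3.14, 3.14, 3.14, 3.14].

### API

Orientations are given as a unit quaternion [w, x, y, z].
In Python, from bench import ctrl gives the robot as it stands. The module is installed in compiled form; this text tells all that it offers.
- The arm moves only by the tool step_arm, never from a script. Its argument "motion" is a list of rows, each a list of 3 entries, a list of its own where there are three numbers: the shift along the tool's x, y, z in units of 60 mm (1.0 is 60 mm), then the turn, a rotation vector about the tool's x, y, z in units of 10 degrees (1.0 is 10 degrees), then the gripper command: -1 is fully open, 1 is shut, values between are in proportion. In form: [[[x, y, z], [rx, ry, rz], gripper], ...]. A call has 1 to 8 rows; each row is the pose to reach, as a shift and turn from the pose commanded when the call began, along the tool's axes at that moment; what a row does not reach only later rows make up. A row lasts 1/8 s, in which the tool goes at most 62.5 mm and 10.7 degrees, less where a joint would pass 70% of its speed; a pose out of reach is approached as far as the arm can. A call with a gripper value outside its range is refused whole. The fingers move at their own pace and stop on an object; "squeeze" is the grip in N (left out, the last holds). Time passes only in rows, so rows that repeat a pose let the fingers close. It gives the time, the measured TCP pose, the force, the opening and the grip force at its end, in the units of the state.
- ctrl.observe(): the state, without advancing time (a new reading comes with each control period).
- ctrl.read_camera(name): name is "scene" or "top"; returns (picture, depth): 480x640x3 uint8, blue, green, red; 480x640 float32, mm along the optical axis (not along the pixel's ray), 0 where there is no reading.
- ctrl.get_calibration(name): a dict with "intrinsics" (3x3 intrinsics, pixels), "R" (3x3) and "t" (3): a world point X has camera coordinates R X + t. Camera axes: x right, y down, z forward; pixel columns grow to the right and rows downward; lengths in mm; the calibration is good to about 2 mm. A picture is of the moment at which its call begins. get_calibration takes no time and is no camera call.
- ctrl.close_job(): hands the job in; it is judged then, once.
The state is a dict: "t": time; "joint_positions": joint angles; "dq": joint speeds; "tau": joint torques, N m; "tcp_pos": TCP position; "eef_rot": TCP orientation; "contact_force": force on the tool from outside, world axes, zero at the start; "wrist_torque": the same for the moment, N m; "gripper_width": finger opening in mm; "grasp_force": force on a finger pad.
Only numpy, scipy, OpenCV 4.12 (cv2) and the standard library are available. Lean on these libraries where they do the work, as an engineer would, in place of code of your own. Each camera call takes 0.05 s, during which the arm holds its last target. There are 200 camera calls.

## Working session

There is one attempt and no reset: what is moved stays moved. The work goes in short steps, Python scripts to look and compute and a tool call to move; the robot and the scene stay as the last step left them, time stands still between calls to the robot, and variables do not carry over. Pictures are saved under pics/ and viewed, at most 10 in all, crops included, and the job is handed in when it is done.

Besides the shell and the picture viewer there is one more tool, called after "Emit:" in YAML: its name, and indented under it one key for each argument. step_arm: Moves the arm, as the interface text tells. Its arguments: {"type":"object","properties":{"motion":{"type":"array"},"squeeze":{"type":"number"}},"required":["motion"]}

```bash
mkdir -p pics
cat > h.py <<'E'
import numpy as np, cv2
from bench import ctrl
from scipy.spatial.transform import Rotation as R
def cam(n):
    im,d=ctrl.read_camera(n); c=ctrl.get_calibration(n)
    K=np.array(c["intrinsics"]);Rm=np.array(c["R"]);t=np.array(c["t"]).ravel()
    v,u=np.mgrid[0:480,0:640]
    P=np.stack([(u-K[0,2])/K[0,0]*d,(v-K[1,2])/K[1,1]*d,d],-1)
    W=(P-t)@Rm; W[d==0]=np.nan
    return im,d,W
def rot(s): 
    q=s["eef_rot"]; return R.from_quat([q[1],q[2],q[3],q[0]])
def go(target,yawz=None):
    s=ctrl.observe(); r=rot(s)
    print("shift units",np.round(r.inv().apply(np.array(target)-s["tcp_pos"])/60,3))
E
python3 - <<'E'
from h import *
for n in("scene","top"):
    im,d,W=cam(n); cv2.imwrite(f"pics/{n}0.png",im); np.save(f"{n}0.npy",W)
    c=ctrl.get_calibration(n);print(n,-np.array(c["R"]).T@np.array(c["t"]).ravel(),np.array(c["intrinsics"])[0,0])
s=ctrl.observe();print(s, rot(s).as_matrix().round(3))
E
```

```text
scene [-51.39025544 991.71647117 787.71423315] 581.3258205390784
top [ 233.75658914 -124.3778364  1841.95508389] 608.8667379950801
{'t': 0.1, 'joint_positions': array([-0.87277884,  0.50179133, -0.42682273,  1.55134451,  0.22080909,
        1.13827093, -0.21030463]), 'dq': array([-0.0008436 , -0.00204572, -0.00071984, -0.00273881, -0.00151457,
        0.00013251,  0.00130427]), 'tau': array([-1.09547257e-02, -5.67882228e+01, -5.83862588e+00, -2.79919159e+01,
       -6.90443488e-02,  2.40378472e-02,  3.41935095e-05]), 'tcp_pos': array([273.57160132, 588.93584967, 225.76043917]), 'eef_rot': array([-2.26459035e-04,  2.15670381e-01,  9.76465829e-01, -8.49046482e-04]), 'contact_force': array([ 0.52221841, -0.17767104,  0.53676653]), 'wrist_torque': array([-0.03335575, -0.03036022,  0.01461018]), 'grasp_force': 0.0, 'gripper_width': 91.75020926828121} [[-0.907  0.421 -0.001]
 [ 0.421  0.907 -0.002]
 [ 0.    -0.002 -1.   ]]
```

View pics/scene0.png

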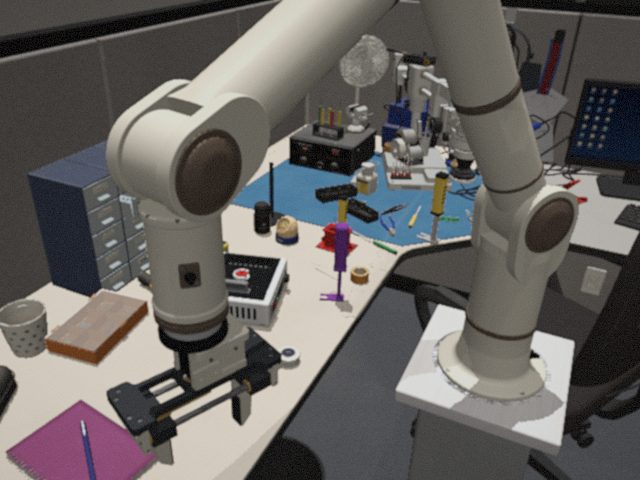

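View pics/top0.png

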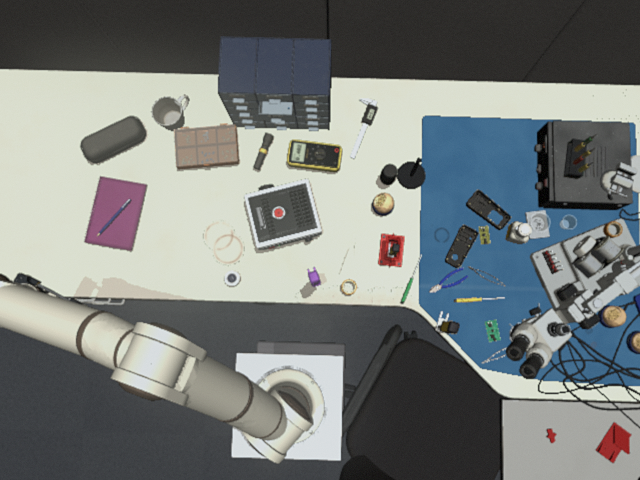

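The top picture shows the unit at about (283,215) with the red pin at (279,213). The red holder is at (391,250). Three things could be taken for the lifter: the yellow one in the holder (top 392,247; scene 342,210), the larger yellow one on the mat (top 447,325; scene 439,195), and the purple one (top 313,277; scene 341,255). I choose the yellow one in the holder and check it in a close crop.

Run:
```python
from h import *
t=cv2.imread("pics/top0.png"); s=cv2.imread("pics/scene0.png")
a=cv2.resize(t[165:265,235:335],(400,400),interpolation=2); b=cv2.resize(t[205:285,365:445],(400,400),interpolation=2)
c=cv2.resize(s[165:300,300:480],(400,300),interpolation=2);e=cv2.resize(s[230:330,200:333],(400,300),interpolation=2)
cv2.imwrite("pics/c1.png",cv2.resize(np.vstack([np.hstack([a,b]),np.hstack([c,e])]),(684,600)))
W=np.load("top0.npy")
def cl(name,m,ang=True):
    P=W[m]; r=cv2.minAreaRect(P[:,:2].astype(np.float32)); print(name,len(P),P.mean(0).round(1),np.round(r[0],1),np.round(r[1],1),round(r[2],1))
hsv=cv2.cvtColor(t,cv2.COLOR_BGR2HSV); z=W[...,2]
V,U=np.mgrid[0:480,0:640]
def box(x0,y0,x1,y1): return (U>=x0)&(U<x1)&(V>=y0)&(V<y1)
red=((hsv[...,0]<8)|(hsv[...,0]>172))&(hsv[...,1]>140)&(hsv[...,2]>80)
cl("holder red",red&box(370,225,412,275)); cl("holder base",red&box(370,225,412,275)&(z<25))
cl("sleeve", red&box(370,225,412,275)&(z>40))
cl("pin",red&box(265,200,292,226)&(z>60))
cl("unit",box(235,165,335,265)&(z>55)&(z<85)); cl("rib",box(235,165,335,265)&(z>84))
yl=(hsv[...,0]>18)&(hsv[...,0]<35)&(hsv[...,1]>120)
cl("handle",box(370,225,412,275)&(z>120))
cl("big",box(430,300,470,345)&(z>100))
cl("purple",box(295,260,325,300)&(z>100))
cl("cleaner",box(365,185,400,220)&(z>40));cl("tape",box(335,275,360,300)&(z>12));cl("tin",box(222,268,244,290)&(z>12));cl("meter",box(283,135,345,175)&(z>25))
cl("blackcyl",box(375,160,402,187)&(z>20))
```

```text
holder red 488 [nan nan nan] [ 472.2 -299.4] [66.4 91.5] 83.1
holder base 266 [ 462.5 -290.7    6.9] [ 470.9 -299.2] [68.2 94.1] 85.1
sleeve 205 [ 474.5 -300.6   59.9] [ 472.2 -300.2] [48.  72.6] 84.9
pin 37 [563.9  41.6  80.1] [564.5  41.5] [20.2 18.2] 4.1
unit 3301 [564.8  29.9  68.2] [571.7  31.5] [183.9 200.7] 15.6
rib 105 [549.3  84.3  91.7] [550.6  66.5] [59.5 76.1] 2.5
handle 72 [ 458.7 -297.8  152.7] [ 460.8 -298. ] [19.1 24.5] 89.3
big 210 [ 244.1 -444.4  185.3] [ 244.1 -449.8] [31.4 32.2] 68.0
purple 132 [367.5 -73.7 190.9] [369.6 -73. ] [31.3 27.4] 20.0
cleaner 267 [ 607.3 -274.2   57.4] [ 609.9 -273. ] [57.9 56.7] 73.1
tape 107 [ 354.3 -173.2   24.6] [ 353.5 -166.3] [63.4 68.8] 85.1
tin 200 [372.4 177.3  22.9] [373.  178.9] [49.5 46.1] 76.5
meter 1385 [754.7 -58.3  37.9] [756.7 -58.1] [164.5  85.2] 84.6
blackcyl 271 [ 691.9 -283.2   74.8] [ 696.9 -289.5] [45.7 56.3] 16.0
```

View pics/c1.png

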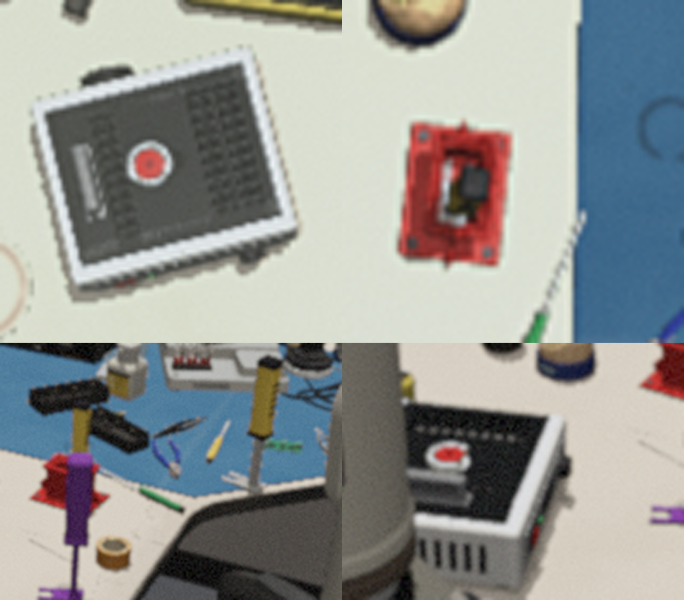

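The close crop shows the small yellow lifter in the red holder, with its handle slightly to the -x side. The holder's yaw is about -5° and the unit's about +15°. The rivet is near crop (150,163) and the rib is on the left at (90,185). I set out above the lifter.

Emit:
step_arm:
  motion:
    - [[-6.1,-3.4,-0.8],[0,0,7.0],-1]
    - [[-6.1,-3.4,-0.8],[0,0,7.0],-1]
    - [[-6.1,-3.4,-0.8],[0,0,7.0],-1]
    - [[-6.1,-3.4,-0.8],[0,0,7.0],-1]
    - [[-6.1,-3.4,-0.8],[0,0,7.0],-1]
    - [[-6.1,-3.4,-0.8],[0,0,7.0],-1]
    - [[-6.1,-3.4,-0.8],[0,0,7.0],-1]
    - [[-6.1,-3.4,-0.8],[0,0,7.0],-1]
  squeeze: 40

```text
t: 1.1
tcp_pos: [522.7, 245.1, 274.8]
eef_rot: [0.001, 0.74, 0.673, -0.0]
contact_force: [-0.2, -0.1, 1.0]
gripper_width: 91.8
grasp_force: 0.0
```

Emit:
step_arm:
  motion:
    - [[-9.1,-0.2,0],[0,0,0],-1]
    - [[-9.1,-0.2,0],[0,0,0],-1]
    - [[-9.1,-0.2,0],[0,0,0],-1]
    - [[-9.1,-0.2,0],[0,0,0],-1]
    - [[-9.1,-0.2,0],[0,0,0],-1]
    - [[-9.1,-0.2,0],[0,0,0],-1]
    - [[-9.1,-0.2,0],[0,0,0],-1]
    - [[-9.1,-0.2,0],[0,0,0],-1]

```text
t: 2.1
tcp_pos: [466.1, -247.0, 274.5]
eef_rot: [-0.0, 0.736, 0.677, 0.0]
contact_force: [0.9, 0.6, -0.4]
gripper_width: 91.8
grasp_force: 0.0
```

Run:
```python
from h import *
im,d,W=cam("scene"); cv2.imwrite("pics/scene1.png",im); np.save("scene1.npy",W)
t,d,T=cam("top"); np.save("top1.npy",T); cv2.imwrite("pics/top1.png",t)
s=ctrl.observe();print(s["tcp_pos"],s["eef_rot"],s["joint_positions"].round(2)); go([460,-298,115])
hsv=cv2.cvtColor(t,cv2.COLOR_BGR2HSV); z=T[...,2]
# unit white rim fit (top surfaces)
c=T[165:265,235:335]; h=hsv[165:265,235:335]
wh=(h[...,2]>170)&(h[...,1]<60)&(c[...,2]>58)&(c[...,2]<76)
dk=(h[...,2]<110)&(c[...,2]>58)&(c[...,2]<80)
for n,m in(("white",wh),("dark",dk)):
    m=cv2.morphologyEx(m.astype(np.uint8),cv2.MORPH_OPEN,np.ones((2,2)))
    k,l,st,ce=cv2.connectedComponentsWithStats(m); b=1+st[1:,4].argmax()
    P=c[l==b]; r=cv2.minAreaRect(P[:,:2].astype(np.float32)); print(n,len(P),np.median(P[:,2]),np.round(r[0],1),np.round(r[1],1),round(r[2],1))
big=cv2.resize(im[220:330,190:310],(720,660)[:2],interpolation=2)[:600]
cv2.imwrite("pics/c2.png",big)
```

```text
[ 463.66658883 -253.76524984  274.60592421] [ 0.00101715  0.73974756  0.67288186 -0.00158714] [ 0.21  0.21  0.28  1.82 -0.06  1.12  0.41]
shift units [-0.73   0.01   2.663]
white 399 64.29483560096978 [505.1  19.4] [214.4  92.3] 88.9
dark 1950 nan [nan nan] [0. 0.] 0.0
```

View pics/scene1.png

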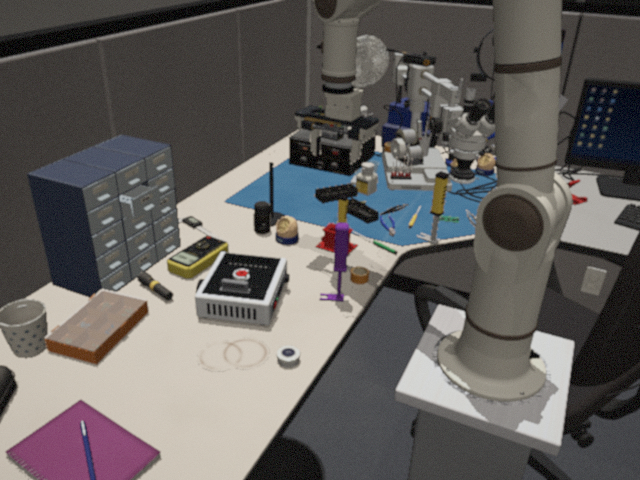

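Emit:
step_arm:
  motion:
    - [[-0.73,0,0],[0,0,0],-1]
    - [[-0.73,0,0.5],[0,0,0],-1]
    - [[-0.73,0,1.3],[0,0,0],-1]
    - [[-0.73,0,2.1],[0,0,0],-1]
    - [[-0.73,0,2.6],[0,0,0],-1]
    - [[-0.73,0,2.6],[0,0,0],-1]

```text
t: 2.95
tcp_pos: [460.8, -287.5, 116.0]
eef_rot: [-0.003, 0.736, 0.677, -0.001]
contact_force: [0.4, 0.5, 0.7]
gripper_width: 91.7
grasp_force: 0.0
```

Run:
```python
from h import *
s=ctrl.observe();print(s["tcp_pos"],s["contact_force"])
im,_,S=cam("scene"); t=cv2.imread("pics/top1.png"); T=np.load("top1.npy")
cv2.imwrite("pics/scene2.png",im)
P=[]
A=cv2.resize(t[168:262,238:330],(552,564),interpolation=2)
B=cv2.resize(im[245:330,190:295],(630,510),interpolation=2)
cv2.imwrite("pics/c3.png",A)
# joint fit: points z 58..76 in unit neighbourhood from both cams
for n,W in(("top",T),("scene",S)):
    z=W[...,2]; m=(z>56)&(z<80)&(abs(W[...,0]-565)<135)&(abs(W[...,1]-31)<140)
    k,l,st,ce=cv2.connectedComponentsWithStats(m.astype(np.uint8)); b=1+st[1:,4].argmax(); Q=W[l==b]
    for lo in (58,62,64):
        q=Q[Q[:,2]>lo]; r=cv2.minAreaRect(q[:,:2].astype(np.float32)); print(n,lo,len(q),np.median(q[:,2]).round(1),np.round(r[0],1),np.round(r[1],1),round(r[2],1))
```

```text
[ 460.80391004 -287.45159815  116.03205139] [0.37703191 0.53053805 0.67416224]
top 58 3185 68.4 [571.9  31.4] [183.  199.7] 16.0
top 62 2879 69.0 [572.   31.2] [180.2 199.2] 15.9
top 64 2580 69.6 [572.1  31.2] [180.4 198.8] 16.2
scene 58 3248 67.4 [569.6  36.7] [180.8 203.5] 16.2
scene 62 2971 67.7 [563.3  34.9] [167.7 203.4] 16.2
scene 64 2652 68.1 [563.2  36.4] [165.8 198.8] 16.9
```

View pics/c3.png

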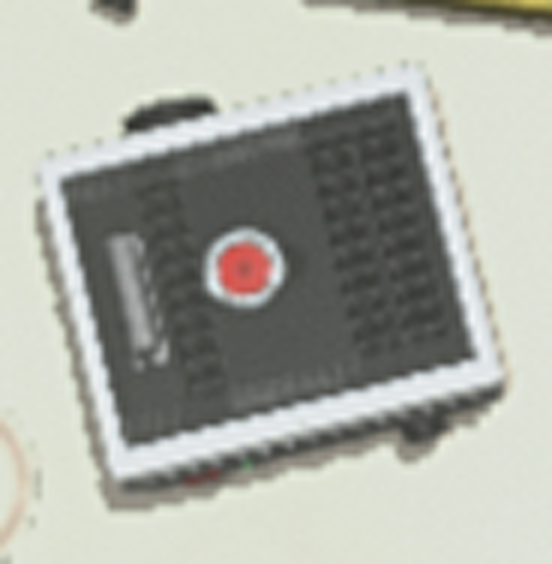

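The crop shows the dark cover's corners at (62,180), (407,95), (475,357) and (127,443). The rivet's middle is at (244,268) and the top of the rib is around (132,293). I convert these to world positions and finish the grasp of the lifter.

```bash
cat >> h.py <<'E'
def px2w(n,u,v,z):
    c=ctrl.get_calibration(n);K=np.array(c["intrinsics"]);Rm=np.array(c["R"]);t=np.array(c["t"]).ravel()
    o=-Rm.T@t; r=Rm.T@np.linalg.solve(K,[u,v,1]); return o+r*(z-o[2])/r[2]
E
python3 - <<'E'
from h import *
f=lambda a,b,z:px2w("top",238+(a+.5)/6-.5,168+(b+.5)/6-.5,z)
C=np.array([f(a,b,68)[:2] for a,b in((62,180),(407,95),(475,357),(127,443))]); print(C.round(1), C.mean(0))
print("sides",[np.hypot(*(C[i]-C[i-1])).round(1) for i in range(4)])
y=(C[0]+C[3]-C[1]-C[2]); x=C[0]+C[1]-C[2]-C[3]; print(np.degrees(np.arctan2(-y[0],y[1])),np.degrees(np.arctan2(x[1],x[0])))
U=np.array([f(a,b,64)[:2] for a,b in((40,165),(418,68),(503,375),(115,480))]); print("unit",U.mean(0),[np.hypot(*(U[i]-U[i-1])).round(1) for i in range(4)])
y=(U[0]+U[3]-U[1]-U[2]); x=U[0]+U[1]-U[2]-U[3]; print(np.degrees(np.arctan2(-y[0],y[1])),np.degrees(np.arctan2(x[1],x[0])))
print("rivet",f(244,268,77),"rib",f(132,293,92))
# scene: red pin
im=cv2.imread("pics/scene2.png"); h=cv2.cvtColor(im,cv2.COLOR_BGR2HSV)
m=((h[...,0]<8)|(h[...,0]>172))&(h[...,1]>140)&(h[...,2]>80); m[:260]=0;m[285:]=0;m[:,:225]=0;m[:,258:]=0
v,u=np.nonzero(m);print(len(u),u.mean(),v.mean(),px2w("scene",u.mean(),v.mean(),77))
t=cv2.imread("pics/top1.png");h=cv2.cvtColor(t,cv2.COLOR_BGR2HSV)
m=((h[...,0]<8)|(h[...,0]>172))&(h[...,1]>140)&(h[...,2]>80); m[:200]=0;m[226:]=0;m[:,:265]=0;m[:,292:]=0
v,u=np.nonzero(m);print(len(u),u.mean(),v.mean(),px2w("top",u.mean(),v.mean(),77))
E
```

```text
[[607.9 133.8]
 [655.8 -35.7]
 [524.7 -73.6]
 [477.3  95.7]] [566.43542981  30.04189608]
sides [np.float64(136.1), np.float64(176.1), np.float64(136.4), np.float64(175.8)]
15.705370630554109 16.19818800273399
unit [565.7223241   29.70707147] [np.float64(162.9), np.float64(194.0), np.float64(160.9), np.float64(197.4)]
16.628782006971445 16.40875408199789
rivet [564.41929953  40.97777376  77.        ] rib [547.73940609  93.57551378  92.        ]
41 241.390243902439 272.9756097560976 [562.06421486  42.639297    77.        ]
37 277.94594594594594 212.21621621621622 [564.49575923  41.87803283  77.        ]
```

Emit:
step_arm:
  motion:
    - [[-0.18,0,0],[0,0,0],-1]
    - [[-0.18,0,0],[0,0,0],-1]
    - [[-0.18,0,0],[0,0,0],1]
    - [[-0.18,0,0],[0,0,0],1]
    - [[-0.18,0,0],[0,0,0],1]
    - [[-0.18,0,0],[0,0,0],1]
    - [[-0.18,0,0],[0,0,0],1]
  squeeze: 50

```text
t: 3.88
tcp_pos: [461.3, -301.1, 118.6]
eef_rot: [-0.0, 0.737, 0.676, -0.0]
contact_force: [0.9, 0.5, -0.0]
gripper_width: 46.1
grasp_force: 0.0
```

Emit:
step_arm:
  motion:
    - [[0,0,0],[0,0,0],1]
    - [[0,0,0],[0,0,0],1]
    - [[0,0,0],[0,0,0],1]
    - [[0,0,0],[0,0,0],1]
    - [[0,0,0],[0,0,0],1]

```text
t: 4.5
tcp_pos: [461.3, -301.1, 118.6]
eef_rot: [-0.0, 0.737, 0.676, -0.0]
contact_force: [-0.2, -0.1, -0.2]
gripper_width: 21.4
grasp_force: 50.0
```

Emit:
step_arm:
  motion:
    - [[0,0,-0.4],[0,0,0],1]
    - [[0,0,-1.0],[0,0,0],1]
    - [[0,0,-1.7],[0,0,0],1]
    - [[1.0,0,-2.0],[0,0,-0.5],1]
    - [[2.0,0,-2.0],[0,0,-1.0],1]
    - [[3.0,0.1,-2.0],[0,0,-1.5],1]
    - [[4.0,0.2,-2.0],[0,0,-2.0],1]
    - [[4.8,0.21,-2.0],[0,0,-2.12],1]

```text
t: 5.5
tcp_pos: [498.9, -12.5, 239.0]
eef_rot: [0.0, 0.599, 0.801, 0.0]
contact_force: [1.0, -0.4, -1.1]
gripper_width: 21.7
grasp_force: 50.0
```

Emit:
step_arm:
  motion:
    - [[0.4,0,0],[0,0,0],1]
    - [[0.6,0,0],[0,0,0],1]
    - [[0.6,0,0],[0,0,0],1]

```text
t: 5.88
tcp_pos: [488.3, 19.3, 238.8]
eef_rot: [0.0, 0.6, 0.8, -0.0]
contact_force: [0.3, -0.9, -0.5]
gripper_width: 21.4
grasp_force: 50.0
```

Run:
```python
from h import *
s=ctrl.observe();print(s["tcp_pos"],rot(s).as_matrix().round(3))
im,_,S=cam("scene"); t,_,T=cam("top"); cv2.imwrite("pics/scene4.png",im);cv2.imwrite("pics/top4.png",t)
np.save("scene4.npy",S)
cv2.imwrite("pics/c4.png",cv2.resize(im[180:330,190:340],(600,600),interpolation=2))
```

```text
[488.30910491  19.27736433 238.75657627] [[-0.281  0.96  -0.   ]
 [ 0.96   0.281 -0.   ]
 [-0.    -0.    -1.   ]]
```

View pics/c4.png

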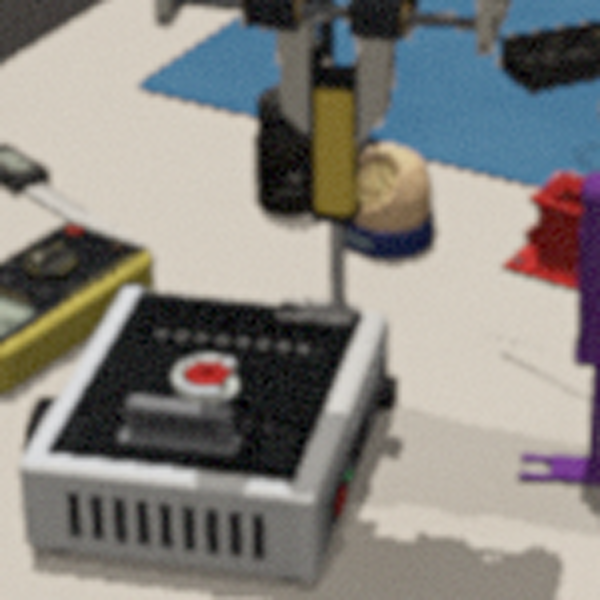

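The crop shows the collar's gap open to the right, toward -x. The rivet is at (205,373), and the fork is hanging at (280–350, 312) with its shank at (340,270). I measure the lifter's lateral offset in the grip.

Run:
```python
from h import *
s=ctrl.observe(); r=rot(s); p=s["tcp_pos"]
S=np.load("scene4.npy"); im=cv2.imread("pics/scene4.png"); h=cv2.cvtColor(im,cv2.COLOR_BGR2HSV)
L=(S-p)@r.as_matrix()
def rep(n,m):
    q=L[m]; q=q[np.isfinite(q).all(1)]; print(n,len(q),np.percentile(q,[5,25,50,75,95],axis=0).round(1).T.tolist())
m=np.zeros((480,640),bool); m[200:236,265:281]=1
rep("handle",m&(h[...,0]>18)&(h[...,0]<35)&(h[...,1]>110))
m=np.zeros((480,640),bool); m[240:254,271:277]=1; rep("shank",m&(abs(L[...,0])<40)&(abs(L[...,1])<40))
m=np.zeros((480,640),bool); m[254:262,255:280]=1; rep("foot",m&(abs(L[...,0])<40)&(L[...,2]>100))
# ray-plane for shank centre col & handle bottom in tool frame, assuming plane tool y=0 (lifter x=0 plane)
c=ctrl.get_calibration("scene");K=c["intrinsics"];Rm=np.array(c["R"]);t=np.array(c["t"]).ravel();o=-Rm.T@t
def hit(u,v,n,off): # plane (X-p).n=off
    ra=Rm.T@np.linalg.solve(K,[u,v,1]); return r.inv().apply(o+ra*((off-(o-p)@n)/(ra@n))-p)
# top cam: handle top centre/red pin & meter offset check between cams (tin, known)
for n in("rivet",):
    m=((h[...,0]<8)|(h[...,0]>172))&(h[...,1]>140)&(h[...,2]>80); m[:260]=0;m[285:]=0;m[:,:225]=0;m[:,258:]=0
    v,u=np.nonzero(m);print(px2w("scene",u.mean(),v.mean(),77)); q=S[m]; print(np.nanmedian(q,axis=0))
    yw=(h[...,1]<50)&(h[...,2]>130); yw[:264]=0;yw[282:]=0;yw[:,:230]=0;yw[:,252:]=0
```

```text
handle 377 [[-326.2, 12.7, 14.9, 16.6, 18.8], [-10.8, -7.0, -0.8, 5.5, 93.6], [-26.2, -10.5, 9.9, 30.7, 192.8]]
shank 70 [[1.1, 9.8, 12.4, 14.1, 16.8], [-3.9, -3.4, -1.9, 0.8, 3.3], [63.3, 71.0, 78.1, 88.0, 95.5]]
foot 98 [[-1.4, 3.8, 11.2, 14.8, 17.5], [-8.9, -2.0, 8.6, 18.5, 30.5], [102.4, 107.7, 109.2, 110.4, 113.1]]
[561.96364849  42.82736513  77.        ]
[560.92119529  45.81616108  78.59489032]
```

Emit:
step_arm:
  motion:
    - [[-0.05,0.34,0.3],[0,0,0],1]
    - [[-0.05,0.34,0.6],[0,0,0],1]
    - [[-0.05,0.34,0.8],[0,0,0],1]
    - [[-0.05,0.34,0.88],[0,0,0],1]
    - [[-0.05,0.34,0.88],[0,0,0],1]

```text
t: 6.6
tcp_pos: [508.8, 21.7, 185.9]
eef_rot: [-0.0, 0.6, 0.8, -0.0]
contact_force: [0.0, 0.2, -0.9]
gripper_width: 21.8
grasp_force: 50.0
```

Run:
```python
from h import *
s=ctrl.observe();print(s["tcp_pos"],s["contact_force"])
ims=[cam("scene")[0].astype(float) for _ in range(4)]
im=np.mean(ims,0).astype(np.uint8); cv2.imwrite("pics/scene5.png",im)
cv2.imwrite("pics/c5.png",cv2.resize(im[240:300,215:295],(800,600),interpolation=cv2.INTER_CUBIC))
p=s["tcp_pos"]; r=rot(s)
c=ctrl.get_calibration("scene");K=np.array(c["intrinsics"]);Rm=np.array(c["R"]);t=np.array(c["t"]).ravel()
def pr(X): q=Rm@np.array(X)+t; q=K@q; q=q[:2]/q[2]; return ((q-[215,240]+.5)*10-.5).round(0)
sole=p[2]-113.6; 
for off in (0,3,6): 
  o=p+r.apply([off,0,113.6]); print(off,"sole",sole.round(1),[pr(o+r.apply(v)) for v in ([9.5,34,-3],[-9.5,34,-3],[9.5,-10,-4])])
for x,y in((564.4,41.7),(562,42.8)):print("rivet head",pr([x,y,77]))
```

```text
[508.82219073  21.65767032 185.89195385] [ 0.04796723  0.1897727  -0.9268786 ]
0 sole 72.3 [array([362., 361.]), array([383., 318.]), array([551., 378.])]
3 sole 72.3 [array([359., 368.]), array([380., 324.]), array([548., 385.])]
6 sole 72.3 [array([355., 375.]), array([376., 331.]), array([545., 392.])]
rivet head [262. 330.]
rivet head [268. 335.]
```

View pics/c5.png

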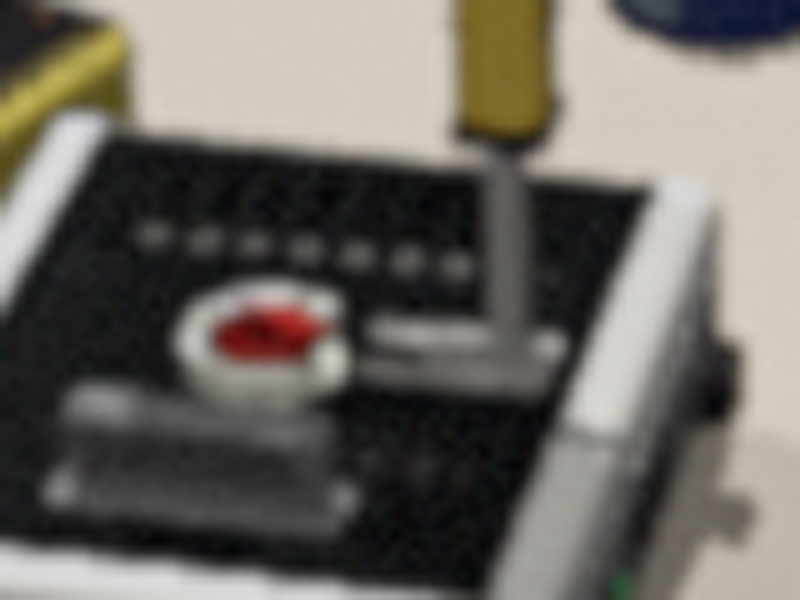

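The fork lies at (360–550, 320–385), in line with the rivet at about (265,334) to within a couple of mm. Next I lower it until the sole touches the flange.

Emit:
step_arm:
  motion:
    - [[0.01,0,0.03],[0,0,0],1]
    - [[0.01,0,0.055],[0,0,0],1]
    - [[0.01,0,0.07],[0,0,0],1]
    - [[0.01,0,0.07],[0,0,0],1]

```text
t: 7.3
tcp_pos: [508.7, 22.7, 181.6]
eef_rot: [-0.0, 0.6, 0.8, -0.0]
contact_force: [0.5, -0.3, -0.8]
gripper_width: 21.5
grasp_force: 50.0
```

Emit:
step_arm:
  motion:
    - [[0,0,0.015],[0,0,0],1]
    - [[0,0,0.025],[0,0,0],1]
    - [[0,0,0.025],[0,0,0],1]

```text
t: 7.68
tcp_pos: [508.9, 22.7, 180.9]
eef_rot: [0.0, 0.6, 0.8, 0.0]
contact_force: [-1.8, -0.4, 5.8]
gripper_width: 22.0
grasp_force: 50.0
```

Emit:
step_arm:
  motion:
    - [[0,0.05,-0.02],[0,0,0],1]
    - [[0,0.15,-0.02],[0,0,0],1]
    - [[0,0.25,-0.02],[0,0,0],1]
    - [[0,0.33,-0.02],[0,0,0],1]
    - [[0,0.33,-0.02],[0,0,0],1]

```text
t: 8.3
tcp_pos: [528.1, 28.4, 181.2]
eef_rot: [-0.0, 0.6, 0.8, -0.0]
contact_force: [0.3, -0.4, -1.1]
gripper_width: 21.4
grasp_force: 50.0
```

Emit:
step_arm:
  motion:
    - [[0,0.05,0],[0,0,0],1]
    - [[0,0.1,0],[0,0,0],1]
    - [[0,0.15,0],[0,0,0],1]
    - [[0,0.2,0],[0,0,0],1]
    - [[0,0.2,0],[0,0,0],1]

```text
t: 8.93
tcp_pos: [539.5, 31.7, 181.4]
eef_rot: [0.0, 0.6, 0.8, 0.0]
contact_force: [0.1, 0.3, -1.0]
gripper_width: 21.7
grasp_force: 50.0
```

Run:
```python
from h import *
s=ctrl.observe();print(s["tcp_pos"],rot(s).inv().apply(s["contact_force"]))
im=np.mean([cam("scene")[0].astype(float) for _ in range(4)],0).astype(np.uint8)
cv2.imwrite("pics/c6.png",cv2.resize(im[240:300,215:295],(800,600),interpolation=cv2.INTER_CUBIC))
```

```text
[539.48543248  31.71561309 181.40373924] [0.30819017 0.17466506 0.99788546]
```

View pics/c6.png

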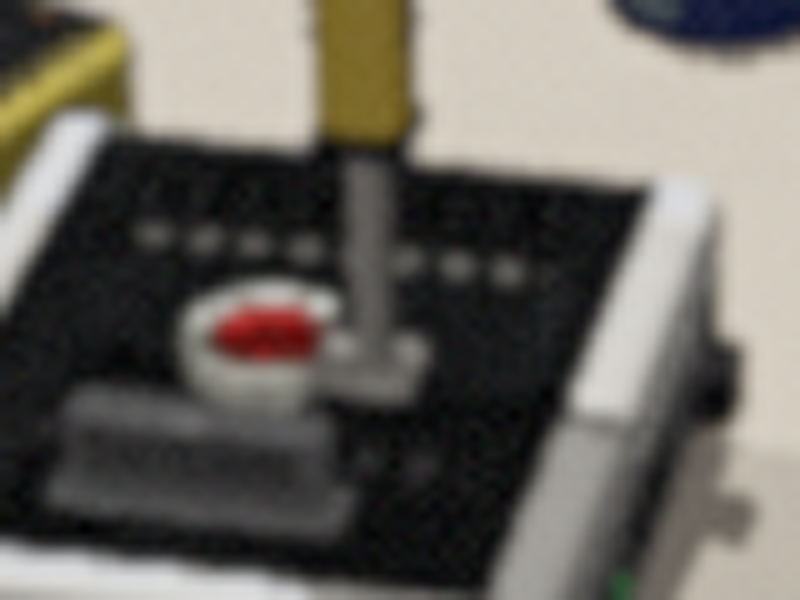

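The fork is under the red head, with its foot at (320–430, 330–400). I pry in stages, pivoting about the heel.

Emit:
step_arm:
  motion:
    - [[0,-0.08,0.004],[-0.25,0,0],1]
    - [[0,-0.165,0],[-0.5,0,0],1]
    - [[0,-0.25,0.004],[-0.75,0,0],1]
    - [[0,-0.33,0.008],[-1.0,0,0],1]
    - [[0,-0.33,0.008],[-1.0,0,0],1]
  squeeze: 60

```text
t: 9.75
tcp_pos: [520.2, 26.1, 181.4]
eef_rot: [0.053, 0.598, 0.797, 0.07]
contact_force: [1.7, 0.3, -1.0]
gripper_width: 21.9
grasp_force: 60.0
```

Run:
```python
from h import *
s=ctrl.observe();print(s["tcp_pos"],rot(s).inv().apply(s["contact_force"]),rot(s).inv().apply(s["wrist_torque"]))
im=np.mean([cam("scene")[0].astype(float) for _ in range(4)],0).astype(np.uint8)
cv2.imwrite("pics/c7.png",cv2.resize(im[240:300,215:295],(800,600),interpolation=cv2.INTER_CUBIC))
```

```text
[520.16540981  26.0991061  181.36807969] [-0.14802221  1.5331774   1.2545248 ] [ 0.00752417  0.00221517 -0.03185378]
```

View pics/c7.png

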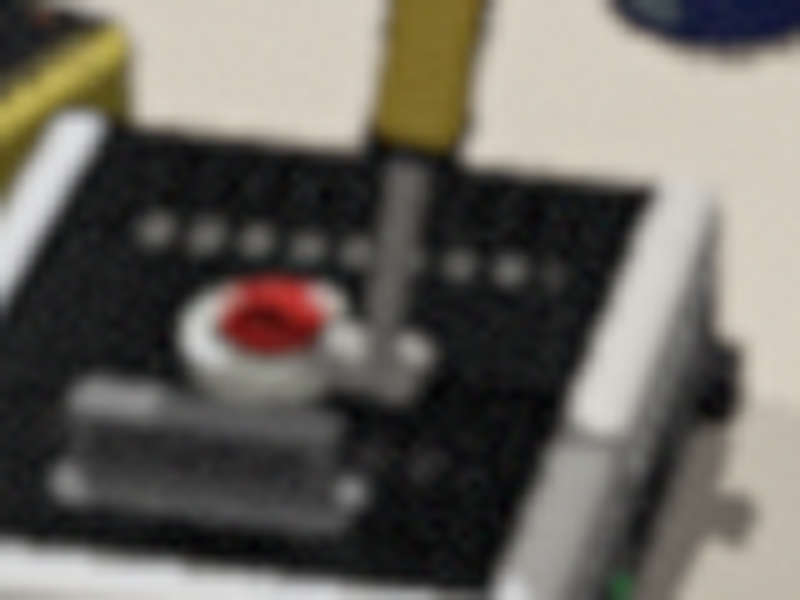

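The head has risen about 4–5 mm, at (270,315). I continue prying.

Emit:
step_arm:
  motion:
    - [[0,-0.066,-0.002],[-0.2,0,0],1]
    - [[0,-0.132,-0.004],[-0.4,0,0],1]
    - [[0,-0.132,-0.004],[-0.4,0,0],1]

```text
t: 10.32
tcp_pos: [513.2, 24.0, 180.5]
eef_rot: [0.073, 0.595, 0.794, 0.098]
contact_force: [0.2, 0.0, 4.6]
gripper_width: 21.8
grasp_force: 60.0
```

```bash
cat > pin.py <<'E'
from h import *
s=ctrl.observe();print(s["tcp_pos"],rot(s).inv().apply(s["contact_force"]))
im=np.mean([cam("scene")[0].astype(float) for _ in range(3)],0).astype(np.uint8); h=cv2.cvtColor(im,cv2.COLOR_BGR2HSV)
m=((h[...,0]<8)|(h[...,0]>172))&(h[...,1]>140)&(h[...,2]>80); m[:255]=0;m[285:]=0;m[:,:225]=0;m[:,258:]=0
v,u=np.nonzero(m);print(len(u),u.mean(),v.mean())
for z in (77,82,83.5,85): 
    c=ctrl.get_calibration("scene");K=np.array(c["intrinsics"]);q=K@(np.array(c["R"])@[562,42.8,z]+np.array(c["t"]).ravel());print(z,q[:2]/q[2])
cv2.imwrite("pics/c8.png",cv2.resize(im[240:300,215:295],(800,600),interpolation=cv2.INTER_CUBIC))
E
python3 pin.py
```

```text
[513.19399226  23.95229337 180.54226049] [-0.04498947  1.35184587 -4.43143082]
62 241.5 269.83870967741933
77 [241.37727179 273.01599624]
82 [241.29677543 271.15531656]
83.5 [241.27256849 270.59577131]
85 [241.24833469 270.03560514]
```

The head's image position shows the pin up about 8 mm, at its stop. I rock the lifter level again and withdraw the fork.

Emit:
step_arm:
  motion:
    - [[0,0.115,0.005],[0.35,0,0],1]
    - [[0,0.228,0.024],[0.7,0,0],1]
    - [[0,0.34,0.05],[1.05,0,0],1]
    - [[0,0.447,0.078],[1.4,0,0],1]
    - [[0,0.447,0.078],[1.4,0,0],1]

```text
t: 11.1
tcp_pos: [539.7, 31.9, 180.9]
eef_rot: [-0.0, 0.599, 0.8, -0.0]
contact_force: [1.4, 0.6, 1.4]
gripper_width: 21.7
grasp_force: 60.0
```

```bash
python3 pin.py
```

```text
[539.73334958  31.89538457 180.93107014] [ 0.16646737  1.51530634 -1.44585242]
60 242.06666666666666 270.4166666666667
77 [241.37727179 273.01599624]
82 [241.29677543 271.15531656]
83.5 [241.27256849 270.59577131]
85 [241.24833469 270.03560514]
```

Emit:
step_arm:
  motion:
    - [[0,-0.1,-0.01],[0,0,0],1]
    - [[0,-0.3,-0.01],[0,0,0],1]
    - [[0,-0.5,-0.01],[0,0,0],1]
    - [[0,-0.7,-0.02],[0,0,0],1]
    - [[0,-0.75,-0.2],[0,0,0],1]
    - [[0,-0.75,-0.7],[0,0,0],1]
    - [[0,-0.75,-1.1],[0,0,0],1]

```text
t: 12.12
tcp_pos: [496.1, 18.9, 249.7]
eef_rot: [0.001, 0.6, 0.8, 0.001]
contact_force: [0.4, 0.1, 0.1]
gripper_width: 21.7
grasp_force: 60.0
```

```bash
python3 pin.py; python3 -c "
from h import *
go([461.3,-301.1,245])"
```

```text
[496.10800085  18.90712921 249.66374077] [-0.0487532   0.39451761 -0.10176536]
64 241.96875 270.453125
77 [241.37727179 273.01599624]
82 [241.29677543 271.15531656]
83.5 [241.27256849 270.59577131]
85 [241.24833469 270.03560514]
shift units [-4.954 -2.068  0.071]
```

Emit:
step_arm:
  motion:
    - [[-0.8,-0.33,0],[0,0,0.4],1]
    - [[-1.6,-0.67,0],[0,0,0.8],1]
    - [[-2.4,-1.0,0],[0,0,1.2],1]
    - [[-3.2,-1.33,0],[0,0,1.6],1]
    - [[-4.0,-1.67,0],[0,0,2.0],1]
    - [[-4.7,-1.95,0],[0,0,2.12],1]
    - [[-4.95,-2.07,0],[0,0,2.12],1]
    - [[-4.95,-2.07,0],[0,0,2.12],1]

```text
t: 13.28
tcp_pos: [458.9, -301.5, 246.8]
eef_rot: [-0.001, 0.737, 0.675, -0.0]
contact_force: [0.4, 0.3, -1.0]
gripper_width: 21.7
grasp_force: 60.0
```

```bash
python3 -c "
from h import *
s=ctrl.observe();print(s['tcp_pos'],s['eef_rot'])
go([461.3,-301.1,118.6])
S=cam('scene')[0]; cv2.imwrite('pics/s9.png',S)
"
```

```text
[ 458.88888581 -301.4744795   246.76783397] [-8.07810895e-04  7.37379778e-01  6.75477806e-01 -3.78695274e-04]
shift units [0.009 0.043 2.136]
```

Emit:
step_arm:
  motion:
    - [[0,0.04,0.3],[0,0,0],1]
    - [[0,0.04,0.8],[0,0,0],1]
    - [[0,0.04,1.2],[0,0,0],1]
    - [[0,0.04,1.4],[0,0,0],1]
    - [[0,0.04,1.6],[0,0,0],1]

```text
t: 13.95
tcp_pos: [462.0, -300.3, 150.8]
eef_rot: [-0.001, 0.736, 0.677, -0.0]
contact_force: [-0.6, 1.0, -0.1]
gripper_width: 21.6
grasp_force: 60.0
```

Emit:
step_arm:
  motion:
    - [[0,0,0.15],[0,0,0],1]
    - [[0,0,0.3],[0,0,0],1]
    - [[0,0,0.45],[0,0,0],1]
    - [[0,0,0.51],[0,0,0],1]
    - [[0,0,0.51],[0,0,0],1]

```text
t: 14.58
tcp_pos: [461.9, -301.2, 120.8]
eef_rot: [-0.0, 0.737, 0.676, -0.0]
contact_force: [-1.8, -0.1, -1.5]
gripper_width: 21.5
grasp_force: 60.0
```

Down the last 2 mm, then open.

Emit:
step_arm:
  motion:
    - [[0,0,0.02],[0,0,0],1]
    - [[0,0,0.035],[0,0,0],1]
    - [[0,0,0.035],[0,0,0],1]
    - [[0,0,0.035],[0,0,0],-1]
    - [[0,0,0.035],[0,0,0],-1]
    - [[0,0,0.035],[0,0,0],-1]
    - [[0,0,0.035],[0,0,0],-1]
    - [[0,0,0.035],[0,0,0],-1]

```text
t: 15.58
tcp_pos: [462.2, -301.3, 119.1]
eef_rot: [0.0, 0.737, 0.676, 0.0]
contact_force: [0.1, -0.3, 0.2]
gripper_width: 66.8
grasp_force: 0.0
```

Emit:
step_arm:
  motion:
    - [[0,0,0],[0,0,0],-1]
    - [[0,0,0],[0,0,0],-1]
    - [[0,0,0],[0,0,0],-1]
    - [[0,0,0],[0,0,0],-1]

```text
t: 16.08
tcp_pos: [462.1, -301.3, 119.0]
eef_rot: [-0.0, 0.737, 0.676, 0.0]
contact_force: [-0.3, 0.7, -0.3]
gripper_width: 91.5
grasp_force: 0.0
```

The lifter is released in the holder. I raise the hand and move above the rib.

Emit:
step_arm:
  motion:
    - [[0,0,-0.6],[0,0,0],-1]
    - [[0,0,-1.4],[0,0,0],-1]
    - [[0.4,0,-2.0],[0,0,0],0.4]
    - [[1.2,0.2,-2.0],[0,0,1.0],0.435]
    - [[2.0,0.4,-2.0],[0,0,2.0],0.435]
    - [[2.9,0.5,-2.0],[0,0,3.0],0.435]
    - [[3.8,0.6,-2.0],[0,0,4.0],0.435]
    - [[4.7,0.7,-2.0],[0,0,5.0],0.435]

```text
t: 17.08
tcp_pos: [527.8, -25.3, 239.2]
eef_rot: [0.0, 0.953, 0.303, 0.0]
contact_force: [0.2, -0.7, -0.6]
gripper_width: 36.3
grasp_force: 0.0
```

```bash
python3 -c "
from h import *
s=ctrl.observe();print(s['tcp_pos'],s['joint_positions'].round(2),s['gripper_width'])
M=rot(s).as_matrix();print(M.round(3),np.degrees(np.arctan2(M[1,1],M[0,1])))
go([547.6,93.4,180])
im=cam('scene')[0];cv2.imwrite('pics/s10.png',im)"
```

```text
[527.8260882  -25.2505205  239.23257027] [-0.24  0.24  0.28  1.86 -0.08  1.05 -0.89] 36.25575239163111
[[ 0.816  0.578  0.   ]
 [ 0.578 -0.816  0.   ]
 [ 0.     0.    -1.   ]] -54.716405534441634
shift units [ 1.411 -1.424  0.987]
```

Emit:
step_arm:
  motion:
    - [[0.5,-0.5,0.1],[0,0,0.9],0.435]
    - [[1.0,-1.0,0.2],[0,0,1.8],0.435]
    - [[1.41,-1.42,0.6],[0,0,1.91],0.435]
    - [[1.41,-1.42,0.99],[0,0,1.91],0.435]
    - [[1.41,-1.42,0.99],[0,0,1.91],0.435]
    - [[1.41,-1.42,0.99],[0,0,1.91],0.435]

```text
t: 17.88
tcp_pos: [547.3, 90.9, 180.4]
eef_rot: [0.0, 0.99, 0.143, 0.0]
contact_force: [-0.3, 0.8, 0.3]
gripper_width: 26.0
grasp_force: 0.0
```

```bash
python3 -c "
from h import *
s=ctrl.observe();print(s['tcp_pos'],s['joint_positions'].round(2),s['gripper_width'])
M=rot(s).as_matrix();print(np.degrees(np.arctan2(M[1,1],M[0,1])))
go([547.6,93.4,72])
T=cam('top')[2]; im,_,S=cam('scene');cv2.imwrite('pics/s11.png',im)
# lifter check
def chk(n,W,x,y,r,z0):
    m=(np.hypot(W[...,0]-x,W[...,1]-y)<r)&(W[...,2]>z0);print(n,m.sum(),np.nanmean(W[m],axis=0).round(1),np.nanmax(W[m][:,2]).round(1))
chk('handle top',T,460,-298,30,120)
for u,v in((178,203),(176,205),(155,178),(155,232),(201,178),(201,232)):print(u,v,px2w('top',u,v,0).round(0),np.load('top1.npy')[v,u].round(1))
Z=np.load('top1.npy')[...,2]; print(np.nanmax(Z[172:238,150:202]),np.nanmedian(Z[172:238,150:202]))
"
```

```text
[547.3163945   90.88057137 180.40263868] [-0.42  0.36  0.25  1.86 -0.11  0.94 -1.4 ] 25.9769050395898
-73.52768681528651
shift units [ 0.015 -0.04   1.807]
handle top 73 [ 462.5 -298.3  151.7] 163.4
178 203 [599. 359.   0.] [599.8 359.1  -2.3]
176 205 [593. 364.   0.] [593.9 365.8  -5.6]
155 178 [676. 435.   0.] [676.  434.5   1.3]
155 232 [507. 423.   0.] [507.5 424.3  -3.6]
201 178 [680. 292.   0.] [681.1 293.   -3.5]
201 232 [511. 282.   0.] [510.7 282.    1.3]
18.192795395020795 0.8661470718946628
```

Emit:
step_arm:
  motion:
    - [[0.015,-0.04,0.6],[0,0,0],0.435]
    - [[0.015,-0.04,1.2],[0,0,0],0.435]
    - [[0.015,-0.04,1.38],[0,0,0],0.435]
    - [[0.015,-0.04,1.45],[0,0,0],0.435]
    - [[0.015,-0.04,1.5],[0,0,0],0.435]

```text
t: 18.6
tcp_pos: [548.2, 94.3, 90.8]
eef_rot: [-0.0, 0.99, 0.144, 0.001]
contact_force: [-0.7, -0.2, 0.3]
gripper_width: 25.7
grasp_force: 0.0
```

Emit:
step_arm:
  motion:
    - [[0,0,0.1],[0,0,0],0.435]
    - [[0,0,0.2],[0,0,0],0.435]
    - [[0,0,0.29],[0,0,0],0.435]
    - [[0,0,0.29],[0,0,0],0.435]

```text
t: 19.1
tcp_pos: [546.5, 94.2, 71.7]
eef_rot: [0.0, 0.99, 0.144, -0.001]
contact_force: [0.3, 0.9, 0.5]
gripper_width: 26.0
grasp_force: 0.0
```

Emit:
step_arm:
  motion:
    - [[0,0,0],[0,0,0],1]
    - [[0,0,0],[0,0,0],1]
    - [[0,0,0],[0,0,0],1]
    - [[0,0,0],[0,0,0],1]
    - [[0,0,0],[0,0,0],1]
  squeeze: 60

```text
t: 19.73
tcp_pos: [547.0, 94.5, 72.3]
eef_rot: [-0.0, 0.99, 0.144, 0.0]
contact_force: [0.3, 0.8, 0.3]
gripper_width: 11.9
grasp_force: 60.0
```

Emit:
step_arm:
  motion:
    - [[0,0,-0.05],[0,0,0],1]
    - [[0,0,-0.12],[0,0,0],1]
    - [[0,0,-0.2],[0,0,0],1]
    - [[0,0,-0.3],[0,0,0],1]
    - [[0,0,-0.3],[0,0,0],1]

```text
t: 20.35
tcp_pos: [547.1, 94.0, 91.1]
eef_rot: [0.0, 0.99, 0.144, 0.0]
contact_force: [-0.3, -0.9, -2.6]
gripper_width: 11.3
grasp_force: 60.0
```

The cover is free. I lift it clear, carry it to the left and turn it.

Emit:
step_arm:
  motion:
    - [[0,0,-0.5],[0,0,0],1]
    - [[0,0,-1.0],[0,0,0],1]
    - [[0,0,-1.5],[0,0,0],1]
    - [[0.05,-0.3,-1.5],[0,0,-0.4],1]
    - [[0.15,-0.8,-1.5],[0,0,-1.2],1]
    - [[0.3,-1.4,-1.5],[0,0,-2.1],1]
    - [[0.4,-2.0,-1.5],[0,0,-3.0],1]
    - [[0.5,-2.6,-1.5],[0,0,-3.9],1]

```text
t: 21.35
tcp_pos: [529.4, 254.3, 178.5]
eef_rot: [-0.0, 0.883, 0.47, -0.001]
contact_force: [0.4, 0.6, -1.9]
gripper_width: 11.2
grasp_force: 60.0
```

Emit:
step_arm:
  motion:
    - [[0,-0.3,0],[0,0,-0.8],1]
    - [[0,-0.3,0],[0,0,-1.4],1]
    - [[0,-0.3,0],[0,0,-1.4],1]

```text
t: 21.72
tcp_pos: [514.9, 263.3, 178.7]
eef_rot: [-0.001, 0.821, 0.571, -0.001]
contact_force: [0.5, -0.6, -2.1]
gripper_width: 11.4
grasp_force: 60.0
```

```bash
python3 -c "
from h import *
s=ctrl.observe();print(s['tcp_pos'],s['joint_positions'].round(2),s['gripper_width'],s['contact_force'],s['wrist_torque'])
M=rot(s).as_matrix();print(np.degrees(np.arctan2(M[1,1],M[0,1])))
go([526,365,100])
im,_,S=cam('scene');cv2.imwrite('pics/s12.png',im);cv2.imwrite('pics/t12.png',cam('top')[0])
"
```

```text
[514.86024231 263.25995008 178.74507831] [-0.52  0.39  0.01  1.79 -0.    0.96 -0.87] 11.358696535834007 [ 0.45460772 -0.62566088 -2.14531068] [ 0.01374042  0.24408935 -0.04167581]
-20.347183040636374
shift units [ 1.656 -0.413  1.311]
```

Emit:
step_arm:
  motion:
    - [[0.7,-0.15,0],[0,0,-1.0],1]
    - [[1.5,-0.35,0],[0,0,-2.03],1]
    - [[1.66,-0.41,0.5],[0,0,-2.03],1]
    - [[1.66,-0.41,1.1],[0,0,-2.03],1]
    - [[1.66,-0.41,1.7],[0,0,-2.03],1]
    - [[1.66,-0.41,2.0],[0,0,-2.03],1]
    - [[1.66,-0.41,2.0],[0,0,-2.03],1]

```text
t: 22.7
tcp_pos: [527.4, 363.6, 58.7]
eef_rot: [-0.0, 0.708, 0.706, -0.002]
contact_force: [-0.5, 0.0, -2.2]
gripper_width: 11.6
grasp_force: 60.0
```

```bash
python3 -c "
from h import *
s=ctrl.observe();print(s['tcp_pos'],s['contact_force'])
M=rot(s).as_matrix();print(np.degrees(np.arctan2(M[1,1],M[0,1])))
im,_,S=cam('scene')
cv2.imwrite('pics/s13.png',cv2.resize(im[180:480,0:400],(800,600)))
"
```

```text
[527.3718409  363.57559957  58.72844954] [-0.51530459  0.03206364 -2.247169  ]
-0.21729218058091496
```

View pics/s13.png

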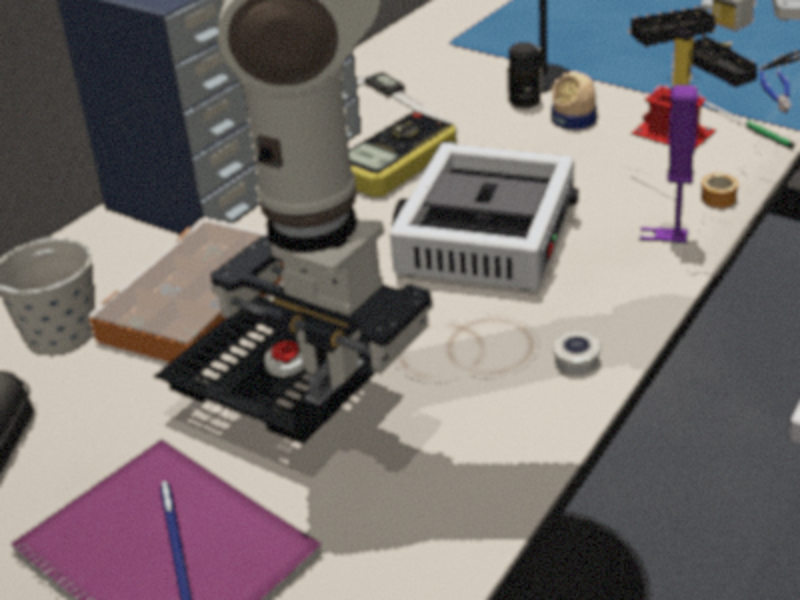

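The cover (160–370, 310–430) hovers clear of the notebook, the wooden box and the rings. I lower it.

Emit:
step_arm:
  motion:
    - [[0,-0.08,0.2],[0,0,0],1]
    - [[0,-0.08,0.38],[0,0,0],1]
    - [[0,-0.08,0.48],[0,0,0],1]
    - [[0,-0.08,0.54],[0,0,0],1]
    - [[0,-0.08,0.565],[0,0,0],1]
    - [[0,-0.08,0.575],[0,0,0],1]
    - [[0,-0.08,0.575],[0,0,0],1]

```text
t: 23.62
tcp_pos: [523.7, 364.6, 26.0]
eef_rot: [0.0, 0.708, 0.706, 0.0]
contact_force: [-0.2, -0.7, -2.5]
gripper_width: 11.8
grasp_force: 60.0
```

Emit:
step_arm:
  motion:
    - [[0,0,0.015],[0,0,0],1]
    - [[0,0,0.03],[0,0,0],1]
    - [[0,0,0.03],[0,0,0],1]

```text
t: 24.0
tcp_pos: [523.6, 364.9, 24.5]
eef_rot: [-0.0, 0.708, 0.706, 0.0]
contact_force: [-3.1, -0.1, 2.5]
gripper_width: 11.6
grasp_force: 60.0
```

Emit:
step_arm:
  motion:
    - [[0,0,0],[0,0,0],0.45]
    - [[0,0,0],[0,0,0],0.45]
    - [[0,0,0],[0,0,0],0.45]
    - [[0,0,0],[0,0,0],0.45]
    - [[0,0,-0.2],[0,0,0],0.45]
    - [[0,0,-0.6],[0,0,0],0.45]
    - [[0,0,-1.4],[0,0,0],0.45]
    - [[0,0,-2.2],[0,0,0],0.45]

```text
t: 25.0
tcp_pos: [523.4, 364.4, 157.9]
eef_rot: [-0.0, 0.708, 0.706, 0.0]
contact_force: [0.8, 0.2, 0.2]
gripper_width: 25.3
grasp_force: 0.0
```

Emit:
step_arm:
  motion:
    - [[-1.0,-0.2,-0.5],[0,0,0],0.45]
    - [[-2.0,-0.2,-0.8],[0,0,0],0.45]
    - [[-3.0,-0.2,-0.8],[0,0,0],0.45]
    - [[-4.0,-0.2,-0.8],[0,0,0],0.45]
    - [[-4.0,-0.2,-0.8],[0,0,0],0.45]

```text
t: 25.62
tcp_pos: [511.3, 117.8, 205.1]
eef_rot: [0.001, 0.712, 0.703, -0.0]
contact_force: [-0.3, 0.7, 0.5]
gripper_width: 25.3
grasp_force: 0.0
```

Run:
```python
from h import *
s=ctrl.observe();print(s["t"],s["tcp_pos"],s["contact_force"])
im,_,S=cam("scene"); t,_,T=cam("top"); cv2.imwrite("pics/end_s.png",im);cv2.imwrite("pics/end_t.png",t)
W=T; V=np.nan_to_num(t.max(-1))
m=(abs(W[...,0]-590)<130)&(abs(W[...,1]-365)<110)&(W[...,2]>10)&(W[...,2]<30)&(V<110)
P=W[m]; r=cv2.minAreaRect(P[:,:2].astype(np.float32)); A=np.c_[P[:,:2]-P[:,:2].mean(0),np.ones(len(P))]
for _ in range(3):
    c=np.linalg.lstsq(A,P[:,2],rcond=None)[0]; e=abs(A@c-P[:,2]); A,P=A[e<5],P[e<5]
print("cover",len(P),r,P.mean(0),"tilt",c[:2],"z",c[2])
m=(np.hypot(W[...,0]-460,W[...,1]+298)<30)&(W[...,2]>120);print("handle",m.sum(),W[m].mean(0))
T0=np.load("top0.npy")
for n,x,y,z0,rr in(("cleaner",607,-274,40,45),("tape",352,-168,12,30),("tin",372,178,12,30),("meter",755,-58,25,100)):
    f=lambda W:W[(np.hypot(W[...,0]-x,W[...,1]-y)<rr)&(W[...,2]>z0)].mean(0).round(1)
    print(n,f(T0),f(T))
h=cv2.cvtColor(t,cv2.COLOR_BGR2HSV);red=((h[...,0]<8)|(h[...,0]>172))&(h[...,1]>140)&(h[...,2]>80)&(abs(W[...,0]-590)<100)&(abs(W[...,1]-365)<100)
print("pin z",np.median(W[red],axis=0))
```

```text
25.625 [511.31505348 117.84837291 205.12010309] [-0.27637192  0.67567006  0.51082265]
cover 1271 ((615.8381958007812, 367.77081298828125), (184.08810424804688, 237.95713806152344), 81.23735809326172) [587.68959407 363.27616761  20.701992  ] tilt [-0.00135011 -0.00246125] z 20.691695623837884
handle 74 [ 462.31288787 -298.16176579  151.65219171]
cleaner [ 607.3 -274.2   57.4] [ 607.5 -274.4   57.3]
tape [ 355.7 -173.3   25.5] [ 356.7 -173.2   25. ]
tin [372.3 177.2  23. ] [nan nan nan]
meter [790.8 -55.6  98.6] [790.5 -56.   97.6]
pin z [580.94547182 360.41949839  36.66172044]<stdin>:13: RuntimeWarning: Mean of empty slice.
  ret = um.true_divide(
```

```bash
python3 -c "
from bench import ctrl
print(ctrl.close_job())"
```

```text
the job is handed in; nothing more can be done
None
```

I pried the rivet's pin up, stood the lifter back in its holder, set the cover flat on the bare bench left of the unit, and handed the job in at about 26 s; no verdict came back. By the last camera check the pin stood about 8 mm up; the tip cleaner and tape had not moved visibly, the meter's rougher reading was also unchanged, and the tin was hidden behind the arm, so I could not check it.

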